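# Nudge the nest plate home on its two locating pins

## Task

The aluminium nest plate has been left crooked on the blue ledge of the fixture. Using only fingertips or the outside of the fingers, nudge it gently across and off the ledge until its two holes drop over the two brass locating pins and it lies flat and fully home on the dark bed; do not grip it or lift it. Leave the white cones and the loose steel flange ring where they stand.

Things in the scene. Friction and masses are not known exactly. Their poses are not given: they have to be found in the camera images.
- fixture: Fixed fixture, 160 mm wide (y). Origin on the bench below the middle of the step; x points from ledge to bed, the way home for the plate. Blue ledge: x -130 to 0 mm, flat top 28 mm above the bench. Dark steel bed: x 0 to 140 mm, flat top at 22 mm. Two round-nosed brass pins (12 mm across, 6 mm tall half-balls) on the bed, tips level with the ledge. No side walls, no end stop.
- nest_plate: Loose aluminium plate 120 (x) x 140 (y) x 12 mm (z up), 0.5-0.85 kg, steel collar on its middle (76 outside, 60 inside diameter, 18 mm high). Origin: centre of underside. Starts flat on the ledge, front part over the bed, 65-90 mm short of home, up to 25 mm aside, up to 0.25 rad askew. Home: origin at fixture x 63, y 0, z 22 mm, axes parallel to the fixture's, near edge 3 mm clear of the step.
- hole_round (a point): Centre, on the plate's underside, of its round through hole of 15 mm diameter; at x = -10, y = -50 mm of the plate. Belongs over pin_round, with 1.5 mm of play each way.
- hole_slot (a point): Centre, on the plate's underside, of its slotted through hole, 15 mm along the plate's x and 21 mm along its y; at x = 25, y = 50 mm of the plate. Belongs over pin_slot.
- pin_round (a point): Tip of the brass pin for the round hole, 28 mm above the bench, at x = 53, y = -50 mm of the fixture.
- pin_slot (a point): Tip of the brass pin for the slot, 28 mm above the bench, at x = 88, y = 50 mm of the fixture.
- cone_a: Loose white cone with a steel foot and tip, 131 mm tall, 72 mm wide at the bottom, standing on the bench beside the fixture. Origin at the centre of its underside. Leave alone.
- cone_b: A second cone like cone_a. Leave alone.
- flange: Loose steel flange ring lying on the bench, 90 mm outside, 60 mm inside diameter, 20 mm high. Origin at the centre of its underside. Leave alone.
Not all that is in view belongs to the job. Leave any orange, pink or turquoise look-alike of the nest_plate alone.

How it is judged:
By the outcome, as a careful person would: the job done as asked, in the order asked, and still so for the second after the job is handed in, with the robot touching nothing.
It also fails if it takes over 72 s, if anything falls off the work surface, if the arm or the gripper's body presses on something with over 40 N, if the wrist force passes 120 N, or if a joint passes its speed limit or range.

## Robot

A 6-joint arm with a two-finger parallel gripper is mounted at the origin on the work surface. World frame = base frame: x ahead of the robot, y to its left, z up, the work surface at z = 0. Lengths are in mm, angles in rad, forces in N, time in s.
With the tool pointing down it reaches from about 350 to 775 mm from the base axis. Payload 7.3 kg.
Tool frame: the origin (TCP) lies at the very end of the fingers, on their centre line; the grasp point (between the pads) lies 19 mm behind it; z points along the fingers, y is the line along which they close (so a half turn about z gives the same grasp; the last joint's range is limited). The gripper opens to 92 mm and grips with 3 to 60 N. Pads are 19 mm wide; open, the fingers measure 130 mm over their backs; the gripper's body (75 mm by 190 mm) begins 47 mm behind the grasp point.
Start: joints at [1.109, 0.342, 1.524, -0, 1.275, -0.146], TCP at [163.038, 499.062, 226.741] pointing down, gripper open.
Joint ranges: [-2.53, 2.53], [-0.77, 2.02], [0.04, 2.7], [-1, 4.14], [0.28, 2.66], [-3.11, 3.11]. Speed limits (rad/s): [2.57, 2.57, 3.14, 3.14, 3.14, 3.14].

## Interface

Orientations are given as [roll, pitch, yaw] about the fixed x, y, z axes, in that order (R = Rz(yaw) Ry(pitch) Rx(roll)).
In Python, from plant import get_obs, capture, close_job gives the robot as it stands. The module is installed in compiled form; this text tells all that it offers.
- The arm moves only by the shell command python3 -m handwheel 'ROWS'. ROWS is JSON, a list of rows, each a list of 3 entries, a list of its own where there are three numbers: the turn, a rotation vector about the tool's x, y, z in degrees, then the shift along the tool's x, y, z in m, then the opening, from 0 (shut) to 1 (fully open). A call has 1 to 12 rows; each row is the pose to reach, as a shift and turn from the pose commanded when the call began, along the tool's axes at that moment; what a row does not reach only later rows make up. A row lasts 1/10 s, in which the tool goes at most 50 mm and 8.59 degrees, less where a joint would pass 70% of its speed; a pose out of reach is approached as far as the arm can. A call with a gripper value outside its range is refused whole. The fingers move at their own pace and stop on an object; the grip force is fixed at half the most. Time passes only in rows, so rows that repeat a pose let the fingers close. It gives the time, the measured TCP pose, the force, the opening and the grip force at its end, in the units of the state.
- get_obs(): the state, without advancing time (a new reading comes with each control period).
- capture(name): name is "scene" or "top" or "wrist"; returns a dict with "image" (400x640x3 uint8, red, green, blue), "depth" (400x640 float32, mm along the optical axis (not along the pixel's ray), 0 where there is no reading), "fx", "fy", "cx", "cy" (pixels), "camera_from_world" (4x4, takes a point from world to camera coordinates). Camera axes: x right, y down, z forward; pixel columns grow to the right and rows downward; lengths in mm; the calibration is good to about 2 mm. A picture is of the moment at which its call begins.
- close_job(): hands the job in; it is judged then, once.
The state is a dict: "time": time; "joint_positions": joint angles; "dq": joint speeds; "tau": joint torques, N m; "tool_pos": TCP position; "tcp_rot": TCP orientation; "contact_force": force on the tool from outside, world axes, zero at the start; "moment": the same for the moment, N m; "grip_width": finger opening in mm; "finger_force": force on a finger pad.
Only numpy, scipy, OpenCV 4.12 (cv2) and the standard library are available. Lean on these libraries where they do the work, as an engineer would, in place of code of your own. Each camera call takes 0.05 s, during which the arm holds its last target. There are 200 camera calls.

## Working session

There is one attempt and no reset: what is moved stays moved. The work goes in short steps, Python scripts to look and compute and a shell command to move; the robot and the scene stay as the last step left them, time stands still between calls to the robot, and variables do not carry over. Pictures are saved under pics/ and viewed, at most 10 in all, crops included, and the job is handed in when it is done.

```bash
mkdir -p pics; cat > h.py <<'E'
import numpy as np,cv2
from plant import get_obs,capture,close_job
def grab(n,f):
    c=capture(n);cv2.imwrite(f,cv2.cvtColor(c["image"],cv2.COLOR_RGB2BGR));return c
def onplane(c,u,v,z):
    T=np.array(c["camera_from_world"]);R=T[:3,:3];o=-R.T@T[:3,3]
    d=R.T@np.array([(u-c["cx"])/c["fx"],(v-c["cy"])/c["fy"],1.]);return o+d*(z-o[2])/d[2]
def pts(c):
    T=np.array(c["camera_from_world"]);R=T[:3,:3];o=-R.T@T[:3,3]
    v,u=np.mgrid[:400,:640];D=c["depth"]
    P=np.stack([(u-c["cx"])/c["fx"]*D,(v-c["cy"])/c["fy"]*D,D],-1)
    return P@R+o
E
python3 - <<'E'
from h import *
import pickle
o=get_obs();print(o["tool_pos"],o["tcp_rot"],o["time"],o["contact_force"])
S={}
for n in("top","scene"):
    S[n]=grab(n,f"pics/{n}0.png");print(n,np.linalg.inv(S[n]["camera_from_world"])[:3,3])
pickle.dump(S,open("s.pkl","wb"))
E
```

```text
[162.84046648 498.67901179 226.04414952] [-3.14005804e+00 -2.26964025e-04  2.82580495e+00] 0.0 [-0.78266247  0.80695064  0.62821411]
top [ 498.73823203  100.1848209  1224.64912989]
scene [1271.73896853  350.49691771 1083.97062581]
```

View pics/top0.png

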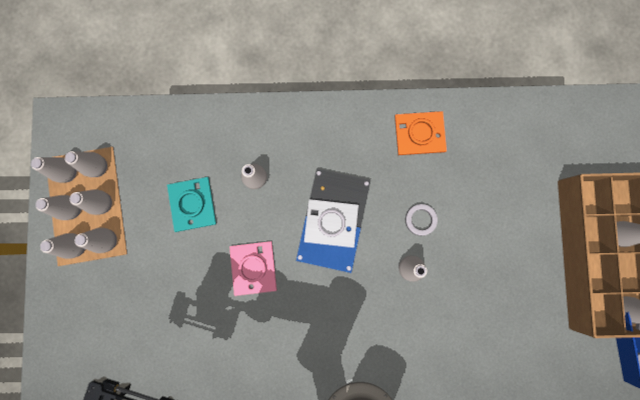

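View pics/scene0.png

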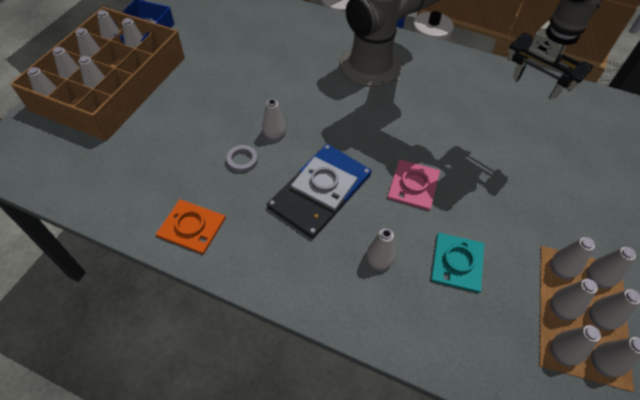

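The top view shows the fixture at about (335,220), with the blue ledge on the robot's side and the bed away from it. The white plate is at (331,223), the flange at (421,219), and the cones at (254,175) and (413,268). Next I'll measure these roughly.

```bash
python3 - <<'E'
from h import *
import pickle
S=pickle.load(open("s.pkl","rb"));c=S["top"];im=c["image"].astype(int)
r,g,b=im[...,0],im[...,1],im[...,2]
roi=np.zeros((400,640),bool);roi[160:280,290:378]=1
blue=roi&(b>r+50); white=roi&(r>170)&(abs(r-b)<30); dark=roi&(r<75)&(abs(r-b)<25)
def rect(m,z,n):
    m=cv2.morphologyEx(m.astype(np.uint8),cv2.MORPH_CLOSE,np.ones((3,3)))
    cs=max(cv2.findContours(m,0,1)[0],key=cv2.contourArea)[:,0]
    P=np.array([onplane(c,u,v,z)[:2] for u,v in cs],np.float32)
    R=cv2.minAreaRect(P);print(n,R,cv2.boxPoints(R).round().tolist())
rect(blue,28,"blue");rect(white,40,"plate");rect(dark,22,"dark");rect(blue|white|dark,26,"all")
for n,u,v,z in(("coneA",247,170,131),("coneB",420,271,131),("flange",421,219,20),("pink",253,268,20)):print(n,onplane(c,u,v,z).round())
E
```

```text
blue ((490.48095703125, 75.8630142211914), (159.72132873535156, 129.91525268554688), 76.35000610351562) [[409.0, 14.0], [535.0, -17.0], [572.0, 138.0], [446.0, 169.0]]
plate ((549.109130859375, 67.08465576171875), (141.10531616210938, 119.06454467773438), 82.40473175048828) [[481.0, 5.0], [599.0, -11.0], [617.0, 129.0], [499.0, 145.0]]
dark ((613.903564453125, 54.275245666503906), (141.24583435058594, 5.580328464508057), 82.0310287475586) [[601.0, -15.0], [607.0, -16.0], [626.0, 124.0], [621.0, 125.0]]
all ((523.0465698242188, 68.3041763305664), (161.28289794921875, 197.7900848388672), 76.99617767333984) [[409.0, 12.0], [601.0, -33.0], [638.0, 125.0], [445.0, 169.0]]
coneA [689. 286. 131.]
coneB [ 417. -156.  131.]
flange [ 555. -191.   20.]
pink [427. 290.  20.]
```

```bash
python3 -m handwheel '[[[0,0,-4.5],[-0.405,-0.304,0],1],[[0,0,-4.5],[-0.405,-0.304,0],1],[[0,0,-4.5],[-0.405,-0.304,0],1],[[0,0,-4.5],[-0.405,-0.304,0],1],[[0,0,-4.5],[-0.405,-0.304,0],1],[[0,0,-4.5],[-0.405,-0.304,0],1],[[0,0,-4.5],[-0.405,-0.304,0],1],[[0,0,-4.5],[-0.405,-0.304,0],1],[[0,0,-4.5],[-0.405,-0.304,0],1],[[0,0,-4.5],[-0.405,-0.304,0],1],[[0,0,-4.5],[-0.405,-0.304,0],1],[[0,0,-4.5],[-0.405,-0.304,0],1]]'
python3 - <<'E'
from h import *
c=grab("wrist","pics/w0.png");print(np.linalg.inv(c["camera_from_world"])[:3]);print(get_obs()["tool_pos"])
E
```

```text
time: 1.3
tool_pos: [453.8, 83.2, 226.1]
tcp_rot: [-3.142, -0.001, 2.901]
contact_force: [-0.4, 0.4, -0.6]
grip_width: 92.0
finger_force: 0.0
[[ 2.37651204e-01  9.29734793e-01  2.81274101e-01  3.76967474e+02]
 [ 9.71350438e-01 -2.27325925e-01 -6.92910577e-02  1.02033116e+02]
 [-4.81412222e-04  2.89682824e-01 -9.57122578e-01  3.84168277e+02]]
[453.10149365  84.36444659 226.24070084]
```

View pics/w0.png

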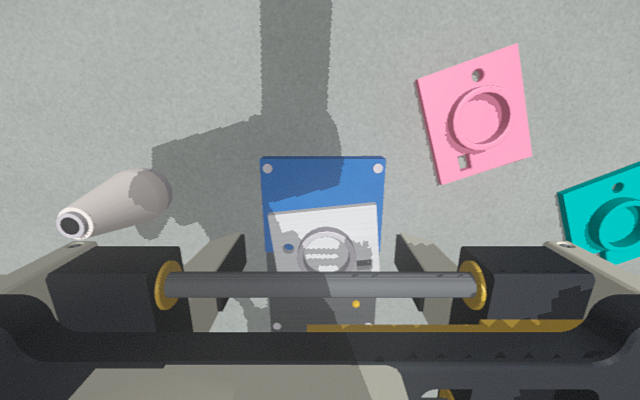

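The wrist view comes from the robot side. It shows the plate's rear edge on the ledge, the round hole at (288,247), the slot at (365,263) and a brass pin at (356,304). The fingers are aligned with the fixture and clear behind the plate, so I'll descend.

```bash
python3 -m handwheel '[[[0,0,0],[0,0,0.05],1],[[0,0,0],[0,0,0.1],1],[[0,0,0],[0,0,0.15],1],[[0,0,0],[0,0,0.18],1],[[0,0,0],[0,0,0.19],1],[[0,0,0],[0,0,0.194],1],[[0,0,0],[0,0,0.194],1],[[0,0,0],[0,0,0.194],1]]'
python3 -m handwheel '[[[0,0,0],[-0.005,0,0],1],[[0,0,0],[-0.01,0,0],1],[[0,0,0],[-0.015,0,0],1],[[0,0,0],[-0.02,0,0],1],[[0,0,0],[-0.025,0,0],1],[[0,0,0],[-0.03,0,0],1],[[0,0,0],[-0.035,0,0],1],[[0,0,0],[-0.04,0,0],1],[[0,0,0],[-0.045,0,0],1],[[0,0,0],[-0.05,0,0],1],[[0,0,0],[-0.055,0,0],1],[[0,0,0],[-0.055,0,0],1]]'
python3 - <<'E'
from h import *
c=grab("wrist","pics/w1.png");t=grab("top","pics/t1.png")
a=cv2.imread("pics/w1.png");b=cv2.resize(cv2.imread("pics/t1.png")[150:290,270:400],None,fx=2.5,fy=2.5)
b=cv2.copyMakeBorder(b,0,400-350,0,0,0);cv2.imwrite("pics/m1.png",np.hstack([cv2.resize(a,(480,400)),b[:,:320]]))
E
```

```text
time: 2.15
tool_pos: [454.6, 84.7, 34.2]
tcp_rot: [3.141, 0.003, 2.905]
contact_force: [-0.0, -0.6, 0.9]
grip_width: 91.9
finger_force: 0.0
time: 3.35
tool_pos: [508.8, 71.0, 32.9]
tcp_rot: [3.141, 0.003, 2.904]
contact_force: [0.6, 0.3, -0.6]
grip_width: 91.9
finger_force: 0.0
```

View pics/m1.png

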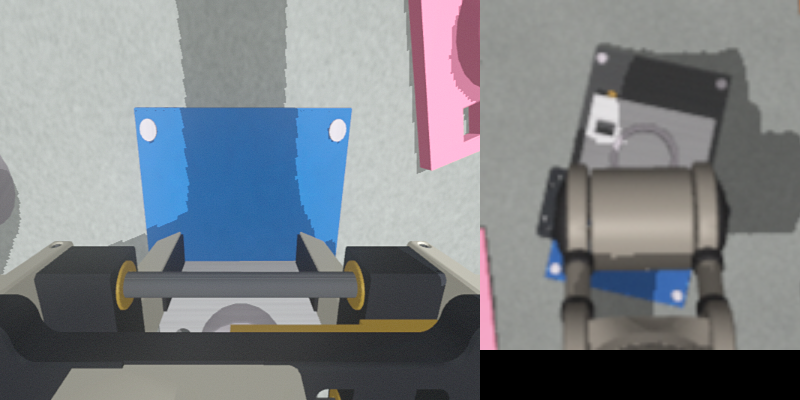

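The left half shows the plate's rear edge square against both fingertips. The right half shows the plate advancing over the bed, with the slot at (603,127) near its pin at (610,93). I'll push on a little, then back off and look.

```bash
python3 -m handwheel '[[[0,0,0],[-0.005,0,0],1],[[0,0,0],[-0.01,0,0],1],[[0,0,0],[-0.015,0,0],1],[[0,0,0],[-0.02,0,0],1],[[0,0,0],[-0.024,0,0],1],[[0,0,0],[-0.027,0,0],1],[[0,0,0],[-0.027,0,0],1],[[0,0,0],[0.02,0,0],1],[[0,0,0],[0.05,0,-0.04],1],[[0,0,0],[0.05,0,-0.09],1],[[0,0,0],[0.05,0,-0.14],1],[[0,0,0],[0.05,0,-0.14],1]]'
python3 - <<'E'
from h import *
import pickle
print(get_obs()["tool_pos"])
c=grab("wrist","pics/w2.png");t=grab("top","pics/t2.png");pickle.dump((c,t),open("s2.pkl","wb"))
E
```

```text
time: 4.65
tool_pos: [463.1, 83.2, 179.6]
tcp_rot: [3.138, 0.015, 2.905]
contact_force: [-0.4, 0.1, -0.4]
grip_width: 91.7
finger_force: 0.0
[463.11659861  83.21985447 179.57028278]
```

View pics/w2.png

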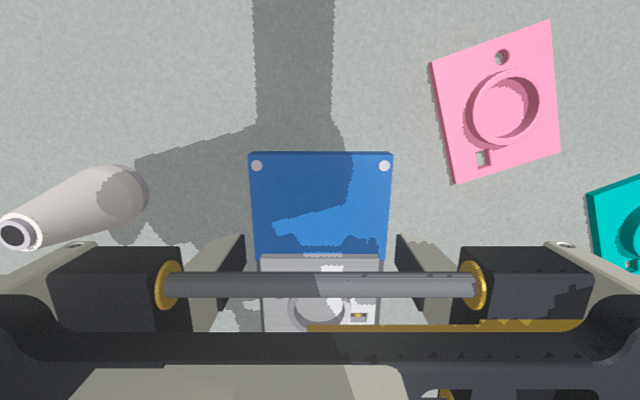

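The plate is square to the fixture and the slot pin shows through the slot at (359,317). Next I'll measure the plate's lateral offset from the edges.

```bash
python3 - <<'E'
from h import *
import pickle
c,t=pickle.load(open("s2.pkl","rb"));im=c["image"].astype(int);r,g,b=im[...,0],im[...,1],im[...,2]
blue=b>r+40
L=[];Rr=[];B=[]
for v in range(165,245,4):
    u=np.where(blue[v,235:400])[0]+235
    L.append(onplane(c,u[0]-.5,v,28)[:2]);Rr.append(onplane(c,u[-1]+.5,v,28)[:2])
fit=lambda P:cv2.fitLine(np.array(P,np.float32),cv2.DIST_HUBER,0,.01,.01).ravel()
l,rr=fit(L),fit(Rr)
s=lambda d:d*np.sign(d[0])
ang=lambda d:np.degrees(np.arctan2(*s(d[:2])[::-1]))
print("angles",ang(l),ang(rr))
a=np.radians((ang(l)+ang(rr))/2);ex=np.array([np.cos(a),np.sin(a)]);ey=np.array([-ex[1],ex[0]])
yl,yr=np.mean(L,0)@ey,np.mean(Rr,0)@ey;print("width",yr-yl);y0=(yl+yr)/2
# rear edge of ledge & plate rear edge
top=[];pl=[];S=c["image"]
for u in range(262,380,3):
    vv=np.where(blue[140:300,u])[0]+140
    top.append(onplane(c,u,vv[0]-.5,28)[:2]);pl.append(onplane(c,u,vv[-1]+.5,40)[:2])
x0=np.median(np.array(top)@ex)+130
F=lambda p:np.array([p[:2]@ex-x0,p[:2]@ey-y0])
q=np.array([F(p) for p in pl]);print("rear edge x",np.median(q[:,0]),"slope deg",np.degrees(np.polyfit(q[:,1],q[:,0],1)[0]))
for v in(260,264,268):print(v,im[v,245:275,:].sum(1)//3,im[v,368:396].sum(1)//3)
print("F of u=261,379 @v262", F(onplane(c,261,262,40)),F(onplane(c,379,262,40)))
o=get_obs();print("ang",np.degrees(a),"origin",x0*ex+y0*ey,"tcp F",F(o["tool_pos"]),"pin",F(onplane(c,359,317,28)))
cv2.imwrite("pics/z2.png",np.hstack([cv2.resize(cv2.imread("pics/w2.png")[235:335,235:400],None,fx=2.6,fy=2.6,interpolation=cv2.INTER_CUBIC)[:260],cv2.resize(cv2.imread("pics/t2.png")[150:280,280:400],(240,260))]))
E
```

```text
angles -13.556873 -13.990742
width 159.4964067265573
rear edge x -11.85671462783995 slope deg 0.3514492302113771
260 [ 51  86 124 128 127 125 124 124 124 124 119 100  86  81 102 155 177 174
 175 175 172 173 174 172 172 173 172 173 174 174] [176 176 178 177 176 176 178 176 178 178 166 131 112 111 111 120 139 171
 185 179 183 184 187 186 185 172 127  62]
264 [ 75 115 128 128 123 127 128 127 129 126 129 114  90  81  83 150 173 170
 171 171 170 170 170 171 169 168 171 168 171 170] [175 175 175 175 174 175 177 176 176 179 158 129 121 117 116 135 168 184
 183 181 179 177 179 181 186 186 162 100]
268 [132 133 129 130 130 127 130 128 130 129 125 115  91  81  82 119 164 176
 176 174 175 173 174 175 175 175 175 175 176 175] [174 175 177 176 175 174 176 174 176 178 152 120 119 121 118 151 175 180
 177 178 180 183 181 179 182 181 183 187]
F of u=261,379 @v262 [ -0.49256646 -69.46743434] [-0.77676382 70.03283729]
ang -13.773807 origin [550.9712345   62.34131346] tcp F [-93.44140521  -1.57025096] pin [88.12494538 52.0840404 ]
```

View pics/z2.png

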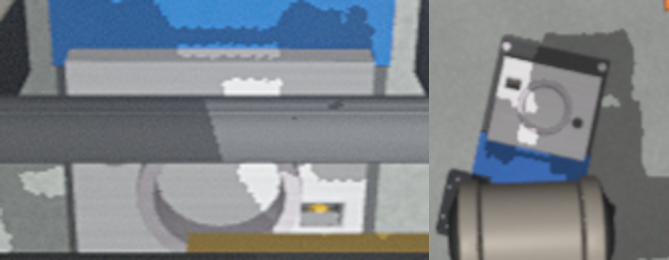

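The plate's rear edge is at about x −5.5 (home is +3), its lateral offset is about −0.7 mm and it is square to the fixture. So about 8.5 mm of straight push remains, with no sideways correction needed.

```bash
python3 -m handwheel '[[[0,0,0],[0,0,0.05],1],[[0,0,0],[0,0,0.1],1],[[0,0,0],[0,0,0.135],1],[[0,0,0],[0,0,0.141],1],[[0,0,0],[-0.03,0,0.141],1],[[0,0,0],[-0.055,0,0.141],1],[[0,0,0],[-0.07,0,0.141],1],[[0,0,0],[-0.075,0,0.141],1],[[0,0,0],[-0.077,0,0.141],1],[[0,0,0],[-0.077,0,0.141],1]]'
python3 -m handwheel '[[[0,0,0],[-0.001,0,0],1],[[0,0,0],[-0.002,0,0],1],[[0,0,0],[-0.003,0,0],1],[[0,0,0],[-0.004,0,0],1],[[0,0,0],[-0.005,0,0],1],[[0,0,0],[-0.006,0,0],1],[[0,0,0],[-0.007,0,0],1],[[0,0,0],[-0.008,0,0],1],[[0,0,0],[-0.008,0,0],1]]'
python3 - <<'E'
from h import *
import pickle
c=grab("wrist","pics/w3.png");s=grab("scene","pics/s3.png");t=grab("top","pics/t3.png")
P=pts(c)
print(get_obs()["tool_pos"],get_obs()["contact_force"])
a=np.radians(-13.77);ex=np.array([np.cos(a),np.sin(a)]);ey=np.array([-ex[1],ex[0]])
for n,cc in(("scene",s),("top",t)):
    Q=pts(cc);d=Q[...,:2]-np.array([551,62.3]);X=d@ex;Y=d@ey
    for x in(10,20,105,115):
        for lo,hi in((-60,-40),(40,60)):
            m=(abs(X-x)<5)&(Y>lo)&(Y<hi)&(cc["depth"]>0)&(Q[...,2]<70)
            print(n,x,lo,m.sum(),np.median(Q[...,2][m]).round(1) if m.any() else None)
cv2.imwrite("pics/z3.png",np.hstack([cv2.resize(cv2.imread("pics/s3.png")[130:250,250:390],(467,400)),cv2.resize(cv2.imread("pics/t3.png")[150:280,280:400],(330,400))]))
E
```

```text
time: 5.75
tool_pos: [532.5, 65.1, 31.4]
tcp_rot: [-3.141, -0.001, 2.904]
contact_force: [0.4, 0.4, 0.0]
grip_width: 92.1
finger_force: 0.0
time: 6.65
tool_pos: [541.2, 63.2, 31.7]
tcp_rot: [3.141, 0.0, 2.904]
contact_force: [-0.9, 0.5, 0.5]
grip_width: 91.8
finger_force: 0.7
[541.4059326   63.12283115  31.70552098] [-0.3703515  -0.53083783 -0.67504142]
scene 10 -60 20 40.5
scene 10 40 26 40.5
scene 20 -60 18 39.5
scene 20 40 21 40.6
scene 105 -60 19 38.4
scene 105 40 24 38.6
scene 115 -60 42 36.7
scene 115 40 43 37.1
top 10 -60 0 None
top 10 40 3 40.3
top 20 -60 0 None
top 20 40 0 None
top 105 -60 24 39.6
top 105 40 26 39.6
top 115 -60 24 39.9
top 115 40 24 39.2
```

View pics/z3.png

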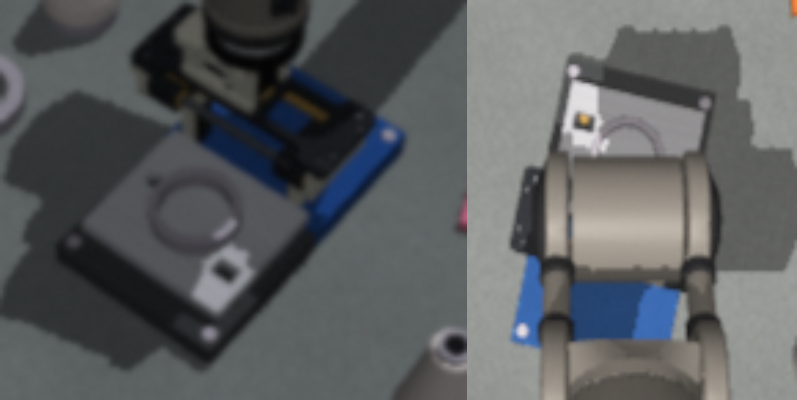

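The plate is still riding at z≈40, with the slot pin almost centred in its slot. I'll push in finer steps.

```bash
cat > chk.py <<'E'
from h import *
t=grab("top","pics/tx.png");a=np.radians(-13.77);ex=np.array([np.cos(a),np.sin(a)]);ey=np.array([-ex[1],ex[0]])
Q=pts(t);d=Q[...,:2]-np.array([551,62.3]);X=d@ex;Y=d@ey
for lo,hi in((-65,-40),(40,65)):
    m=(abs(X-108)<8)&(Y>lo)&(Y<hi)&(t["depth"]>0);print("front z",lo,np.mean(Q[...,2][m]).round(1))
    for x in (8,):
        m=(abs(X-x-7)<6)&(Y>lo)&(Y<hi)&(t["depth"]>0)&(Q[...,2]<60);print("rear z",m.sum(),np.mean(Q[...,2][m]).round(1) if m.any() else None)
d=np.array(get_obs()["tool_pos"][:2])-[551,62.3];print("tcpF",d@ex,d@ey)
E
python3 -m handwheel '[[[0,0,0],[-0.0005,0,0],1],[[0,0,0],[-0.001,0,0],1],[[0,0,0],[-0.001,0,0],1]]'; python3 chk.py
python3 -m handwheel '[[[0,0,0],[-0.0005,0,0],1],[[0,0,0],[-0.001,0,0],1],[[0,0,0],[-0.001,0,0],1]]'; python3 chk.py
```

```text
time: 7.1
tool_pos: [542.7, 62.8, 31.9]
tcp_rot: [3.141, 0.001, 2.904]
contact_force: [0.2, 0.0, 0.2]
grip_width: 91.8
finger_force: 0.0
front z -65 35.7
rear z 0 None
front z 40 35.7
rear z 2 39.8
tcpF -8.258132683486958 -1.4801430699655018
time: 7.45
tool_pos: [543.2, 62.7, 31.8]
tcp_rot: [3.141, 0.0, 2.904]
contact_force: [-0.4, -0.1, 0.6]
grip_width: 91.8
finger_force: 0.0
front z -65 34.9
rear z 0 None
front z 40 34.4
rear z 2 31.7
tcpF -7.695841409129504 -1.5188405961834797
```

The plate has dropped: it was first tipped, and now reads flat at about 34 mm. I'll back the fingers off, raise the arm and check it.

```bash
python3 -m handwheel '[[[0,0,0],[0.01,0,0],1],[[0,0,0],[0.04,0,0],1],[[0,0,0],[0.08,0,-0.03],1],[[0,0,0],[0.1,0,-0.08],1],[[0,0,0],[0.1,0,-0.13],1],[[0,0,0],[0.1,0,-0.18],1],[[0,0,0],[0.1,0,-0.18],1],[[0,0,0],[0.1,0,-0.18],1]]'
python3 chk.py
python3 - <<'E'
from h import *
t=grab("top","pics/t4.png");w=grab("wrist","pics/w4.png");s=grab("scene","pics/s4.png")
a=np.radians(-13.77);ex=np.array([np.cos(a),np.sin(a)]);ey=np.array([-ex[1],ex[0]])
for n,c in(("top",t),("scene",s)):
    Q=pts(c);d=Q[...,:2]-np.array([551,62.3]);X=d@ex;Y=d@ey
    m=(c["depth"]>0)&(X>8)&(X<116)&(abs(Y)<64)&(np.hypot(X-63,Y)>44)&(np.hypot(X-53,Y+50)>14)&(np.hypot(X-88,Y-50)>16)&(abs(Q[...,2]-36)<9)
    A=np.c_[X[m]-63,Y[m],np.ones(m.sum())];k=np.linalg.lstsq(A,Q[...,2][m],rcond=None)[0];print(n,"plane tilt mm/100",k[:2]*100,"z",k[2],m.sum())
    m=(X>-100)&(X<-15)&(abs(Y)<60)&(abs(Q[...,2]-28)<8)&(c["depth"]>0);print(" ledge z",np.mean(Q[...,2][m]))
cv2.imwrite("pics/z4.png",np.hstack([cv2.resize(cv2.imread("pics/s4.png")[130:250,250:390],(467,400)),cv2.resize(cv2.imread("pics/t4.png")[150:280,280:400],(330,400))]))
E
```

```text
time: 8.3
tool_pos: [445.8, 86.3, 212.8]
tcp_rot: [3.141, 0.003, 2.905]
contact_force: [-0.0, -0.1, -0.8]
grip_width: 91.6
finger_force: 0.0
front z -65 34.9
rear z 37 34.8
front z 40 34.5
rear z 39 34.9
tcpF -108.66298959469353 -1.9338701510437781
top plane tilt mm/100 [-0.05534988  0.10469443] z 34.87544136980625 805
 ledge z 28.858896032557755
scene plane tilt mm/100 [-0.04517872  0.15118674] z 34.20483263205941 700
 ledge z 28.21884997178359
```

View pics/z4.png

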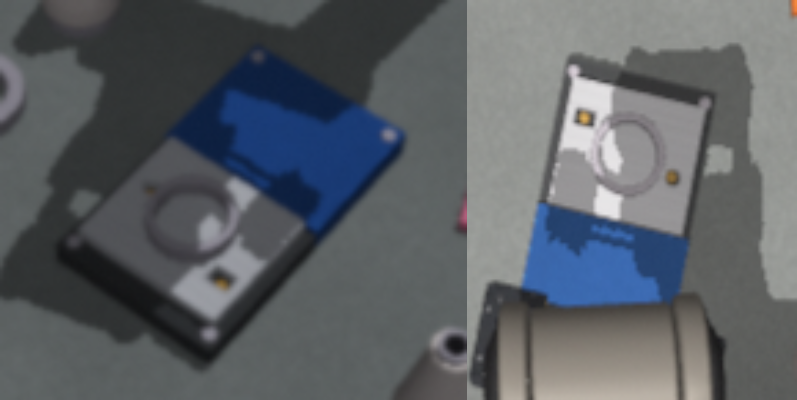

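The plate lies flat: its top is 6.0 mm above the ledge in both views and its tilt is under 0.2 mm per 100 mm. Brass pins show in both holes, the slot at (585,118) and the round hole at (672,177). The robot is touching nothing, so I'll hand in.

```bash
python3 -c "
from plant import close_job;print(close_job())"
```

```text
the job is handed in; nothing more can be done
None
```

The nest plate lies flat on the bed with both holes over their pins, and I handed the job in at about 8.5 s on the robot's clock; the cones and flange ring were never approached.

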